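# Fold the lug bay's bifold gate and draw out its push-latch tray

### The job

Open the small oak lug bay: push its bifold gate inward at the fold hinge until both leaves are stacked against the jamb, then press the smoked acrylic tray in until its push latch lets go and it springs out. Take the tray by its steel post, draw it out as far as it goes and let go. Leave the loose hardware on the counter and on the bay undisturbed.

Things in the scene. Friction and masses are not known exactly. Their poses are not given: they have to be found in the camera images.
- bay: Fixed open-topped oak bay, 265 deep x 270 wide, posts 124 mm tall. Origin: counter level, middle of the 220 mm doorway, on the gate's track line. +x points into the bay, +y along the track to the free side, z up; offsets below are in this frame, mm. Jamb pivot at y -110; free post from y +120. Floor board 12 thick, 30 out in front of the track; side walls 64 high. All open above but the tray housing.
- housing (a point): Middle of the roof of the tray's housing, 74 mm above the counter. The housing fills x 85 to 235, y -8 to 108 mm of the bay's frame. The pocket beside it (y -127 to -8) is open above and takes the folded gate; between the track and x 85 all is open above.
- gate (a joint): Angle a (rad) of the jamb leaf: 0 = gate flat across the doorway, grows as the fold moves into the bay; stop at 1.36 = leaves stacked against the jamb. The second leaf folds back by 2a, its free end in the track. Leaves: 110 mm between hinge axes, 10 thick, z 15 to 115. Moves with a few N at the fold, stays where it is left.
- gate_pivot (a point): Top of the jamb hinge axis, 115 mm above the counter; its frame's y axis points along the jamb leaf to the fold, its x axis is that leaf's normal, pointing into the bay.
- gate_fold (a point): Top of the fold hinge (steel knuckle), 115 mm above the counter, at x = 110 sin a, y = -110 + 110 cos a. A finger in the middle of the V jams between the leaves near 1.05 rad; keeping to the jamb leaf goes farther.
- gate_guide (a point): Top of the second leaf's free end, which runs in the track, 115 mm above the counter, at x = 0, y = -110 + 220 cos a. The last part of the fold is easily done by pushing this end along the track to the jamb, from the second leaf's free side (+y).
- tray (a joint): Position (m) of the tray: 0 = latched, negative = pressed in (stop -0.009), positive = out to the bay's front, -x (stop +0.100). Pressing in to -0.006 (some 4 to 6 N all the way) trips the latch; let go, it springs out to about +0.045 and stays there. It cannot be pulled out unpressed. Drawing takes about 1 N; it stays where it is left.
- tray_post (a point): Centre (half-way up) of the tray's square steel post, 26 x 26 x 48 mm tall, sides along the bay's x and y, top 84 mm above the counter. Latched: x = 46, y = 50 in the bay's frame. 7 mm behind it stands the acrylic front plate, 90 wide, top at 66 mm; a 16 mm wide neck (z 38 to 56) joins them. Press its front side; pinch it from above across y.
- clip0: Bystander: steel hoop clip, 70 x 30 x 26 mm, on the counter in front of the jamb side of the bay; origin under its middle.
- clip1: Bystander: steel hoop clip, 70 x 30 x 26 mm, on the counter at the left; origin under its middle.
- clip2: Bystander: steel hoop clip, 70 x 30 x 26 mm, on the counter at the right; origin under its middle.
- tomknob0: Bystander: chrome tom bracket wing knob, 66 mm wide, 45 mm tall, at the left; origin under its middle.
- tomknob1: Bystander: chrome tom bracket wing knob, 66 mm wide, 45 mm tall, at the right; origin under its middle.
- spur: Bystander: cast aluminium spur bracket, 80 x 50 x 35 mm, on the roof of the tray's housing, x 170 to 190 mm in the bay's frame; origin under its middle.
- insertbox: Bystander: smoked acrylic insert box, 110 x 80 x 35 mm, at the left; origin under its middle.

How it is judged:
By the outcome, as a careful person would: the job done as asked, in the order asked, and still so for the second after the job is handed in, with the robot touching nothing.
It also fails if it takes over 64 s, if anything falls off the work surface, if the arm or the gripper's body presses on something with over 40 N, if the wrist force passes 120 N, or if a joint passes its speed limit or range.

### The arm

A 6-joint arm with a two-finger parallel gripper is mounted at the origin on the work surface. World frame = base frame: x ahead of the robot, y to its left, z up, the work surface at z = 0. Lengths are in m, angles in rad, forces in N, time in s.
With the tool pointing down it reaches from about 0.275 to 1 m from the base axis. Payload 8.4 kg.
Tool frame: the origin (TCP) lies on the centre line of the jaws, within the pads' length; the fingertips stand 17 mm ahead of it and the grasp point (between the pads) lies 2 mm behind it (bot.tcp_to_tips is the y of the fingertips in the tool frame, in m); y points along the fingers, z is the direction in which the jaws open and shut, and the axes are right-handed (so a half turn about y gives the same grasp; the last joint's range is limited). The gripper opens to 85 mm and grips with 20 to 120 N. Pads are 22 mm wide; open, the fingers measure 114 mm over their backs; the gripper's body (76 mm by 85 mm) begins 54 mm behind the grasp point. The pads swing forward as they close: fully open they stand 13 mm farther back than shut.
Start: joints at [-1.345, 0.353, 1.633, -0, 1.155, -0.002], TCP at [0.141, -0.609, 0.248] pointing down, gripper open.
Joint ranges: [-2.63, 2.63], [-0.92, 2.1], [0.06, 2.66], [-1.3, 4.44], [0, 2.69], [-3.02, 3.02]. Speed limits (rad/s): [2.22, 2.22, 2.79, 3.14, 3.14, 3.14].

### API

Orientations are given as a unit quaternion [x, y, z, w].
In Python, from workcell import bot, hand, kinematics, get_obs, vision, hand_in gives the robot as it stands. The module is installed in compiled form; this text tells all that it offers. Calls block until the motion is done:
- bot.reach(position, orientation): joint-space move of the TCP to a pose.
- bot.servo_line(position, ori=None, velocity=0.15): straight line of the TCP; ori=None keeps the orientation; velocity is the mean speed in m/s.
- bot.goto_joints(angles): joint-space move.
- hand.move_gripper(opening, strength=None): finger opening in m; strength is the grip in N (None keeps the last); returns when the fingers have stopped.
- bot.dwell(seconds).
- kinematics.solve_ik(position, orientation): joint angles nearest the present ones, or None.
- get_obs(): the state.
- vision.read_camera(name): name is "side" or "top" or "wrist"; returns a dict with "frame" (400x640x3 uint8, red, green, blue), "intrinsics" (3x3 intrinsics, pixels), "view" (4x4, takes a point from world to camera coordinates). Camera axes: x right, y down, z forward; pixel columns grow to the right and rows downward; lengths in m; the calibration is good to about 2 mm. A picture is of the moment at which its call begins. There is no depth.
A pose or a line that the arm cannot do raises bot.IKError and nothing moves.
- hand_in(): hands the job in, once; it reports no verdict.
The state is a dict: "time_s": time; "joint_pos": joint angles; "joint_vel": joint speeds; "joint_efforts": joint torques, N m; "position": TCP position; "orientation": TCP orientation; "wrist_force": force on the tool from outside, world axes, zero at the start; "ft_torque": the same for the moment, N m; "gripper_width": finger opening in m.
Only numpy, scipy, OpenCV 4.12 (cv2) and the standard library are available. Lean on these libraries where they do the work, as an engineer would, in place of code of your own. Each camera call takes 0.05 s, during which the arm holds its last target. There are 200 camera calls.

## Working session

There is one attempt and no reset: what is moved stays moved. The work goes in short steps, each a Python script; the robot and the scene stay as the last script left them, time stands still between calls to the robot, and variables do not carry over. Pictures are saved under pics/ and viewed, about 8 in all and at most 12, crops included, and the job is handed in when it is done.

```bash
mkdir -p pics; python3 - <<'E'
from workcell import *
import cv2,numpy as np
for n in ["top","side"]:
    d=vision.read_camera(n); cv2.imwrite(f"pics/{n}0.png",d["frame"][:,:,::-1]); print(n,d["intrinsics"].tolist(),np.round(d["view"],4).tolist())
o=get_obs();print(o["time_s"],o["position"],o["orientation"],o["wrist_force"],bot.tcp_to_tips)
E
```

```text
top [[397.6126100434227, 0.0, 315.7272286925619], [0.0, 397.6126100434227, 208.4208720123621], [0.0, 0.0, 1.0]] [[0.0217, -0.9997, -0.0151, 0.0045], [-0.9988, -0.021, -0.0438, 0.5404], [0.0435, 0.0161, -0.9989, 1.1392], [0.0, 0.0, 0.0, 1.0]]
side [[400.07428057386744, 0.0, 318.56599312962146], [0.0, 400.07428057386744, 201.02687725074918], [0.0, 0.0, 1.0]] [[-0.9729, -0.231, 0.0078, 0.53], [-0.1644, 0.6677, -0.7261, 0.1587], [0.1625, -0.7077, -0.6876, 0.9668], [0.0, 0.0, 0.0, 1.0]]
0.1 [ 0.14107096 -0.60846488  0.24763151] [-0.08041838  0.70295653 -0.70209188  0.08032435] [ 0.85544469  0.08216478 -0.262082  ] 0.017
```

View pics/top0.png

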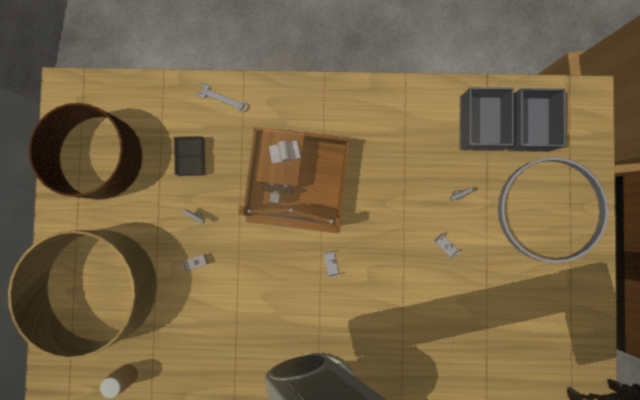

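View pics/side0.png

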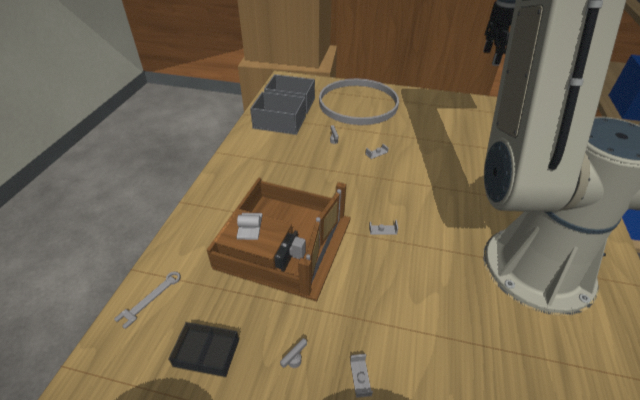

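Top view: bay at pixels (240–350, 128–232), opening toward the robot; gate looks nearly flat. Enlarging it.

```bash
python3 - <<'E'
import cv2
a=cv2.imread("pics/top0.png")[120:240,230:365]; cv2.imwrite("pics/topc.png",cv2.resize(a,None,fx=5,fy=5,interpolation=cv2.INTER_CUBIC))
a=cv2.imread("pics/side0.png")[170:310,200:360]; cv2.imwrite("pics/sidec.png",cv2.resize(a,None,fx=4,fy=4,interpolation=cv2.INTER_CUBIC))
E
```

```text
(no output)
```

View pics/topc.png

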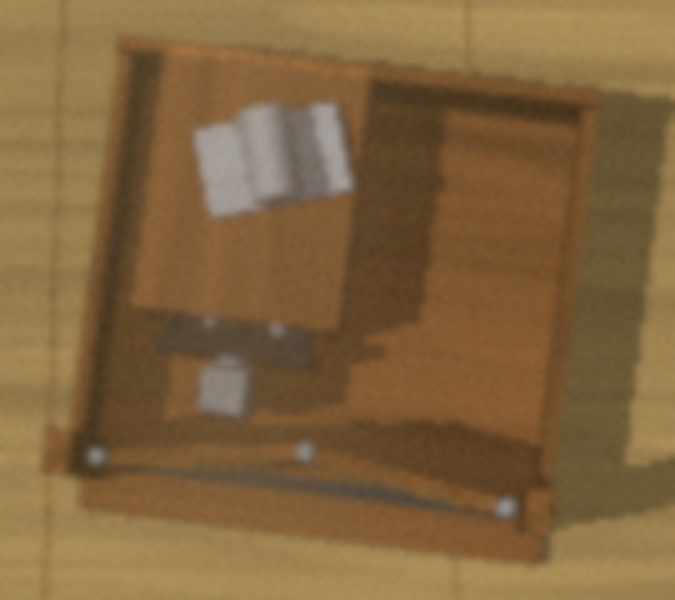

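View pics/sidec.png

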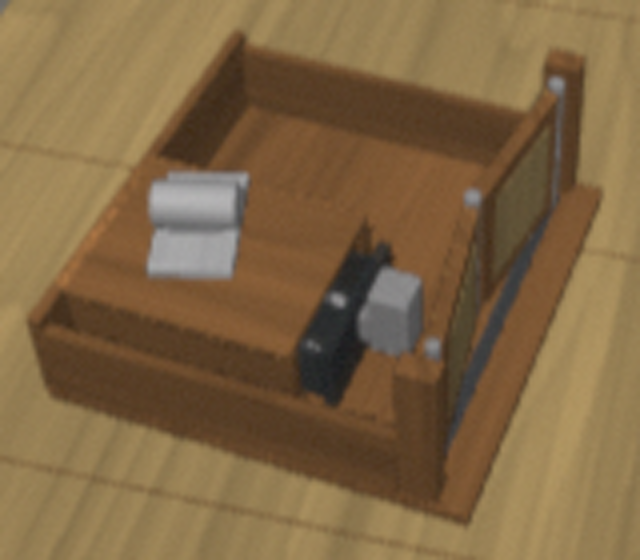

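Top crop: guide (95,457), fold (305,452), pivot (507,508), post top centre (224,388). Side crop: guide (433,349), fold (473,199), pivot (556,84). The gate is slightly folded.

```bash
cat > h.py <<'E'
from workcell import *
import numpy as np, cv2
from scipy.spatial.transform import Rotation as R
def back(d,uv,z):
    V=np.array(d["view"]);K=np.array(d["intrinsics"]);r=V[:3,:3].T@np.linalg.solve(K,[uv[0],uv[1],1]);c=-V[:3,:3].T@V[:3,3]
    return (c+r*(z-c[2])/r[2])[:2]
E
python3 - <<'E'
from h import *
t=vision.read_camera("top");s=vision.read_camera("side")
T=lambda p:((p[0]+.5)/5-.5+230,(p[1]+.5)/5-.5+120)
S=lambda p:((p[0]+.5)/4-.5+200,(p[1]+.5)/4-.5+170)
P={}
for n,a,b in [("guide",(95,457),(433,349)),("fold",(305,452),(473,199)),("piv",(507,508),(556,84))]:
    pt=back(t,T(a),.115);ps=back(s,S(b),.115);P[n]=(pt+ps)/2;print(n,pt,ps)
print("post",back(t,T((224,388)),.084),back(s,S((396,284)),.084))
g,p=P["guide"],P["piv"];v=g-p;L=np.hypot(*v);print("L",L,"a",np.arccos(min(1,L/.22)))
print(np.hypot(*(P["fold"]-p)),np.hypot(*(P["fold"]-g)))
y=v/L;x=np.array([y[1],-y[0]]);o=p+.11*y;print("o",o,"yaw",np.degrees(np.arctan2(x[1],x[0])))
print("fold in bay",(P["fold"]-o)@x,(P["fold"]-o)@y, "post pred",o+.046*x+.05*y)
# bay corners: back corners top z .064
q=[back(t,T(c),.064) for c in [(122,40),(598,93)]];e=q[0]-q[1];print("back edge len",np.hypot(*e),"dir yaw",np.degrees(np.arctan2(-e[0],e[1])))
E
```

```text
guide [0.52511388 0.19148503] [0.52330801 0.19120225]
fold [0.53009763 0.0805148 ] [0.52826022 0.08030539]
piv [ 0.50286706 -0.02655671] [ 0.50133593 -0.02779454]
post [0.56519946 0.12794518] [0.56196869 0.12690189]
L 0.21963491748361189 a 0.05761814224741662
0.1109408634521019 0.11104472826375714
o [0.5131746  0.08226562] yaw -5.777439375541184
fold in bay 0.016109824015591155 -0.00023502947804978215 post pred [0.56397416 0.12738107]
back edge len 0.26747164859388545 dir yaw -5.36642864797227
```

```bash
cat >> h.py <<'E'
YAW=np.radians(-5.7); O=np.array([.5130,.0823])
X=np.array([np.cos(YAW),np.sin(YAW)]);Y=np.array([-X[1],X[0]])
def pose(bx,by,tipz,yaw=0,flip=False):
    "bay mm, tip height mm, jaw axis = bay y turned by yaw"
    z=R.from_euler("z",YAW+yaw).apply([0,1,0])*(-1 if flip else 1); y=np.array([0,0,-1.]); M=np.stack([np.cross(y,z),y,z],1)
    return np.append(O+(bx*X+by*Y)/1000,tipz/1000+.017), R.from_matrix(M).as_quat()
def where():
    o=get_obs();d=o["position"][:2]-O;f=o["wrist_force"]
    return np.round([o["time_s"],d@X*1e3,d@Y*1e3,o["position"][2]*1e3-17,f[:2]@X,f[:2]@Y,f[2]],1)
def vpose(a,s,back=0,tipz=75):
    u=np.array([np.sin(a),np.cos(a)]);n=np.array([np.cos(a),-np.sin(a)]);c=np.array([0,-110])+u*s-n*(16+back)
    return pose(c[0],c[1],tipz,-a,FL)
FL=True
E
python3 - <<'E'
import h; from h import *
for fl in (False,True):
    h.FL=fl
    for a,s in ((.1,88),(.6,70),(1.1,55)):
        print(fl,a,np.round(kinematics.solve_ik(*vpose(a,s)),2))
    print(np.round(kinematics.solve_ik(*pose(46,50,60,0,fl)),2))
E
```

```text
False 0.1 [ 0.12  0.39  2.01 -0.    0.75 -1.25]
False 0.6 [ 0.07  0.42  1.95 -0.    0.77 -0.81]
False 1.1 [ 0.01  0.44  1.92 -0.    0.78 -0.36]
[ 0.22  0.5   1.86 -0.    0.78 -1.25]
True 0.1 [ 0.12  0.39  2.01 -0.    0.75  1.89]
True 0.6 [ 0.07  0.42  1.95 -0.    0.77  2.34]
True 1.1 [ 0.01  0.44  1.92 -0.    0.78  2.78]
[ 0.22  0.5   1.86 -0.    0.78  1.89]
```

```bash
sed -i 's/^FL=True/FL=False/' h.py; python3 - <<'E'
from h import *
hand.move_gripper(0,40)
bot.reach(*vpose(.1,88,35,190)); print(where())
p,q=vpose(.1,88,35); bot.servo_line(p,q,.2); print(where())
for a,s in zip(np.arange(.1,1.11,.125),np.linspace(88,55,9)):
    p,q=vpose(a,s); bot.servo_line(p,q,.1); w=where(); print(round(a,2),w)
    if np.hypot(w[4],w[5])>25: break
p,q=vpose(a-.02,s,6); bot.servo_line(p,q,.1)
d=vision.read_camera("top");cv2.imwrite("pics/t1.png",cv2.resize(d["frame"][120:240,230:365,::-1],None,fx=5,fy=5))
E
```

```text
[ 3.60e+00 -4.17e+01 -1.78e+01  1.90e+02  1.00e-01  8.00e-01  8.00e-01]
[  4.4 -41.4 -17.4  75.5  -0.4   0.3   1.4]
0.1 [  4.9  -7.1 -20.9  75.3  -0.1   0.9  -0.1]
0.22 [  5.1   2.6 -24.7  75.   -0.4   0.2   0. ]
0.35 [  5.4  12.  -29.6  75.   -0.3   0.1  -0.5]
0.48 [  5.7  20.2 -35.4  75.   -0.    0.5  -0.1]
0.6 [  6.   27.1 -41.9  75.   -0.   -0.1  -0.9]
0.72 [  6.2  32.6 -48.9  75.   -1.    0.3  -0.5]
0.85 [  6.5  36.9 -56.2  75.   -0.4   0.6  -0.1]
0.98 [  6.8  39.9 -63.5  75.   -1.1   0.4  -0.1]
1.1 [  7.1  41.7 -70.7  75.   -0.3   0.8   0.7]
```

View pics/t1.png

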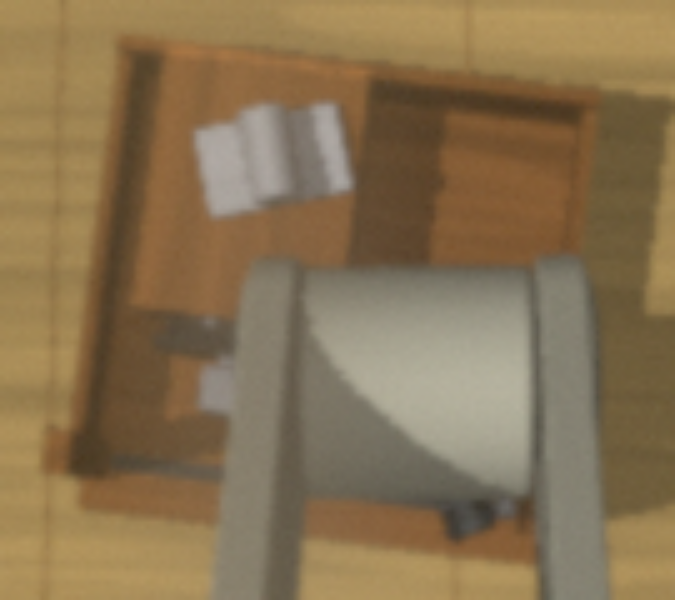

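```bash
python3 - <<'E'
from h import *
p,q=vpose(1.08,55,6,150); bot.servo_line(p,q,.2)
p,q=pose(8,30,150); bot.servo_line(p,q,.2)
p,q=pose(8,30,75); bot.servo_line(p,q,.15); print(where())
for y in [0,-20,-35]+list(range(-38,-60,-2)):
    p,q=pose(8,y,75); bot.servo_line(p,q,.1 if y>-36 else .04); w=where(); print(y,w)
    if abs(w[5])>14: break
bot.servo_line(*pose(8,w[2]+15,75)); bot.servo_line(*pose(8,w[2]+15,150),.2)
p,q=pose(-60,50,170); bot.servo_line(p,q,.2); print(where())
d=vision.read_camera("side");cv2.imwrite("pics/s2.png",cv2.resize(d["frame"][170:310,200:360,::-1],None,fx=4,fy=4))
E
```

```text
[ 9.8  8.4 30.  75.3 -0.7 -0.2  0.7]
0 [10.2  8.4 -0.3 75.6 -0.6  0.2 -0.2]
-20 [ 10.6   8.1 -20.2  75.1   0.1   0.   -0.2]
-35 [ 10.9   8.  -35.1  74.9  -0.6  -0.6   0.4]
-38 [ 11.1   8.  -37.9  75.   -0.4  -0.1   1.1]
-40 [ 11.4   8.  -40.   75.   -0.2   0.5  -0.7]
-42 [ 11.6   8.1 -41.8  75.1   0.3   4.    1.8]
-44 [ 11.9   8.3 -43.1  75.4  -1.7   9.4   4. ]
-46 [ 12.1   8.5 -44.3  75.7  -1.2  14.2   6.9]
[ 13.6 -60.   49.7 169.4   0.8  -0.7   0.3]
```

View pics/s2.png

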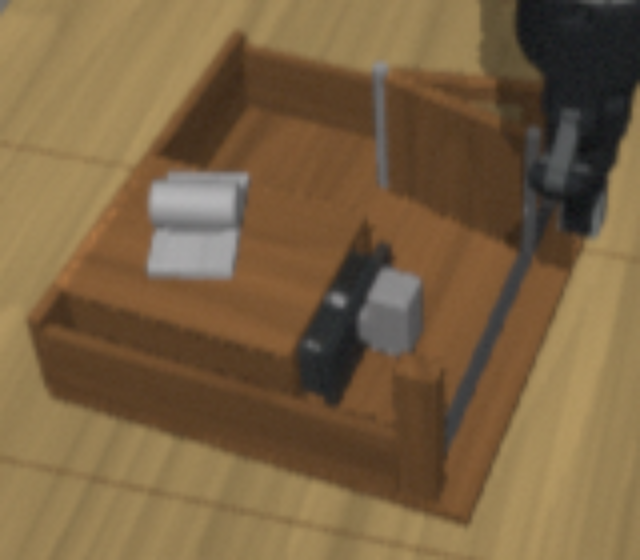

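The gate is stacked: fold top at crop (380,66), guide at (533,128). Next I check the angle numerically and press the tray.

```bash
python3 - <<'E'
from h import *
s=vision.read_camera("side")
for n,b in (("fold",(380,66)),("guide",(533,128))):
    v=back(s,((b[0]+.5)/4-.5+200,(b[1]+.5)/4-.5+170),.115)-O; print(n,v@X*1e3,v@Y*1e3)
bot.servo_line(pose(-25,50,58)[0],None,.15); print(where())
bot.servo_line(pose(18,50,58)[0],None,.12); print(where())
for x in np.arange(21,36,1.5):
    bot.servo_line(pose(x,50,58)[0],None,.03); w=where(); print(x,w)
    if abs(w[4])>13 or w[1]>29.8: break
bot.servo_line(pose(-55,50,58)[0],None,.25); bot.servo_line(pose(-70,50,170)[0],None,.25);print(where())
d=vision.read_camera("side");cv2.imwrite("pics/s3.png",cv2.resize(d["frame"][170:310,200:360,::-1],None,fx=4,fy=4))
E
```

```text
fold 107.9233235232687 -89.98259192825508
guide 0.807565562471674 -68.29763519357766
[ 14.6 -24.8  50.   58.5  -0.4  -0.    0.6]
[15.1 17.6 49.9 58.2  0.1 -0.7  0.6]
21.0 [15.4 20.6 50.  58.1  0.4 -0.4 -0.2]
22.5 [15.6 22.  49.9 57.9 -2.  -0.   2.1]
24.0 [15.9 23.5 49.9 57.9 -3.5  0.   2.1]
25.5 [16.1 25.2 49.9 57.9 -5.  -0.1  2.4]
27.0 [16.4 26.8 49.9 57.8 -4.6 -0.2  0.3]
28.5 [16.6 28.4 49.9 57.9 -3.9  0.3  0.5]
30.0 [16.9 29.9 49.9 57.9 -5.  -0.9 -0.3]
[ 18.  -68.7  50.2 170.6   0.3  -0.6   0.6]
```

View pics/s3.png

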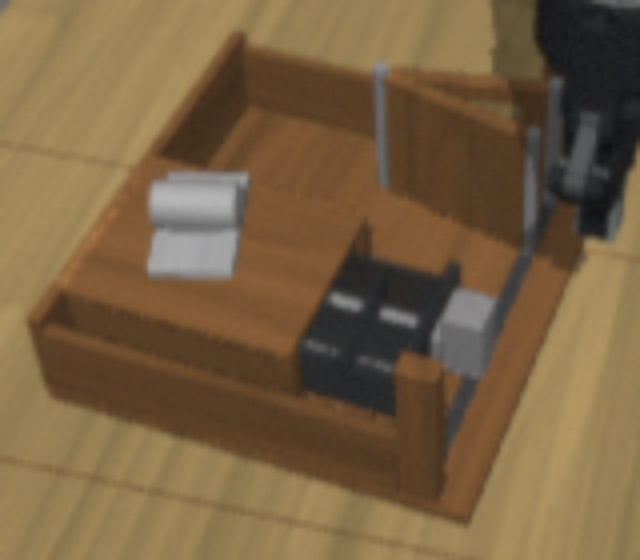

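The tray sprang out: post top around crop (470,306), gate still stacked. Now I pinch and draw.

```bash
python3 - <<'E'
from h import *
s=vision.read_camera("side");v=back(s,((470+.5)/4-.5+200,(306+.5)/4-.5+170),.084)-O; px=v@X*1e3;print("post",px,v@Y*1e3)
px=np.clip(px,-3,4)
hand.move_gripper(.06,25)
bot.servo_line(pose(px,50,150)[0],None,.2)
bot.servo_line(pose(px,50,54)[0],None,.15); print(where())
hand.move_gripper(0,25); print(get_obs()["gripper_width"],where())
bot.servo_line(pose(px-50,50,54)[0],None,.1); print(where())
for d in np.arange(52,66,1.5):
    bot.servo_line(pose(px-d,50,54)[0],None,.03); w=where(); print(d,w)
    if abs(w[4])>8: break
hand.move_gripper(.06); print(where())
bot.servo_line(pose(px-d,50,150)[0],None,.15)
bot.servo_line(pose(-170,50,260)[0],None,.25);print(where())
for n,(r,c) in {"side":(170,200),"top":(110,200)}.items():
    im=vision.read_camera(n)["frame"][:,:,::-1];cv2.imwrite(f"pics/{n}4.png",cv2.resize(im[r-20:r+170,c-20:c+180],None,fx=3,fy=3))
a=cv2.imread("pics/side4.png");b=cv2.imread("pics/top4.png");cv2.imwrite("pics/f4.png",cv2.resize(np.hstack([a,b]),None,fx=.66,fy=.66,interpolation=cv2.INTER_AREA))
E
```

```text
post -0.7613376520382185 50.59899373426502
[20.  -0.5 50.2 54.7 -0.   0.3  0.1]
0.026276454448572226 [20.4  0.5 51.3 55.2 -0.3  7.4  4.1]
[ 21.  -49.7  51.5  55.2  -0.4   8.3   3.4]
52.0 [ 21.3 -51.4  51.5  55.2  -0.9   8.7   3.5]
53.5 [ 21.5 -52.8  51.5  55.2  -0.3   8.5   3.6]
55.0 [ 21.8 -54.3  51.5  55.2   0.5   8.4   3.4]
56.5 [ 22.  -54.6  51.6  55.2   4.7   6.7  -1.3]
58.0 [ 22.3 -54.7  51.6  55.3  11.1   5.3  -8.3]
[ 22.7 -59.   49.9  54.    1.1  -0.1  -0.4]
[ 2.430e+01 -1.697e+02  5.000e+01  2.592e+02  1.000e-01 -1.300e+00
 -3.000e-01]
```

View pics/f4.png

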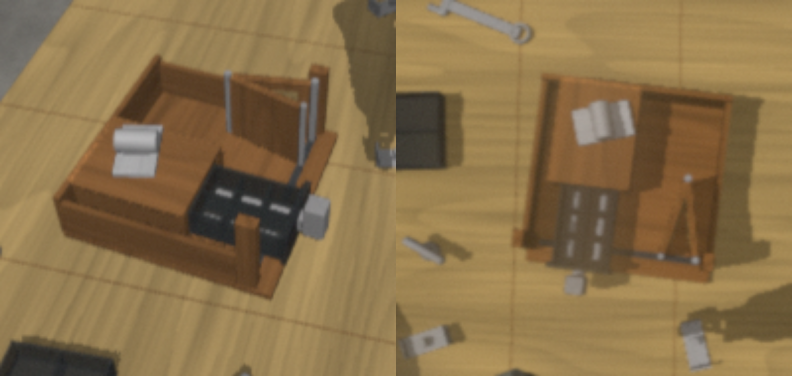

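Tray fully out (post at x ≈ −54.6 against the stop), and the gate knuckles are about 46 mm apart, which gives a ≈ 1.36. The spur and clips look unmoved. Handing in.

```bash
python3 - <<'E'
from workcell import *
print(hand_in(), get_obs()["time_s"])
E
```

```text
the job is handed in; nothing more can be done
the job is handed in; nothing more can be done
```

The bay is open and the tray is drawn out to its stop and released. I handed the job in at about 24 s of the 64 s allowed.

- **Gate:** I pushed the jamb leaf inward to about 1.1 rad. I then slid the free end along the track until it met the stop at 14 N. In the last top picture the pivot and guide knuckles are about 46 mm apart, which is the stacked angle of about 1.36 rad. A side-view estimate before the tray was pressed gave about 1.39, which agrees within measuring error.
- **Tray:** I pressed the post in by about 8 mm at about 5 N, and it sprang out to about +0.046 m. I then pinched the post (26 mm) and drew it until it hit the stop. The post ended at x about −54.6 mm, which is a tray position of about +0.100 m.
- **Side load:** While I held the post there was a sideways force of about 8 N, from a 1.5 mm centring error.
- **Bystanders and forces:** In the last pictures the spur and the clips in view look unmoved by eye. I did not measure them, and those crops left out the items at the far right. The robot stood clear, touching nothing, and the wrist force readings I took stayed below about 16 N.

No check failed.

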